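# Close the polishing pot's lock ring with the pin spanner

## Robot

A 7-joint arm with a two-finger parallel gripper is mounted at the origin on the work surface. World frame = base frame: x ahead of the robot, y to its left, z up, the work surface at z = 0. Lengths are in mm, angles in degrees, forces in N, time in s.
With the tool pointing down it reaches from about 400 to 750 mm from the base axis. Payload 19.5 kg.
Tool frame: the origin (TCP) lies on the centre line of the jaws, within the pads' length; the fingertips stand 19 mm ahead of it and the grasp point (between the pads) is the TCP; x points along the fingers, y is the direction in which the jaws open and shut, and the axes are right-handed (so a half turn about x gives the same grasp; the last joint's range is limited). The gripper opens to 85 mm and grips with 20 to 120 N. Pads are 22 mm wide; open, the fingers measure 114 mm over their backs; the gripper's body (76 mm by 85 mm) begins 54 mm behind the grasp point. The pads swing forward as they close: fully open they stand 13 mm farther back than shut.
Start: joints at [67.282, 40.479, -1.581, 85.061, 1.261, 54.483, -4.326], TCP at [199.749, -539.164, 250.268] pointing down, gripper open.
Joint ranges: [-155.06, 155.06], [-18.47, 123.98], [-90, 86.84], [0, 140.48], [-83.41, 263.41], [0, 116], [-161.91, 161.91]. Speed limits (degrees/s): [108.29, 108.29, 147.25, 147.25, 172.46, 172.46, 172.46].

## Interface

Orientations are given as [roll, pitch, yaw] about the fixed x, y, z axes, in that order (R = Rz(yaw) Ry(pitch) Rx(roll)).
In Python, from workcell import sensors, eyes, hand_in gives the robot as it stands.
- The arm moves only by the tool servo_tool, never from a script. Its argument "increments" is a list that holds one entry, the list of rows, each a list of 4 numbers: the shift along the tool's x, y, z in mm, then the turn about the tool's x in degrees. A call has exactly 10 rows; each row is the pose to reach, as a shift and turn from the pose measured when the call began, along the tool's axes at that moment; what a row does not reach only later rows make up. A row lasts 1/10 s, in which the tool goes at most 50 mm and 8.59 degrees, less where a joint would pass 70% of its speed; a pose out of reach is approached as far as the arm can. A call with a gripper value outside its range is refused whole. "claw" is the finger opening in mm, from 0 to 85.4, set as the call begins (left out, the last holds). The fingers move at their own pace and stop on an object; "squeeze" is the grip in N (left out, the last holds). Time passes only in rows, so rows that repeat a pose let the fingers close, or fill a call up. It gives the time, the measured TCP pose, the force and the opening at its end, in the units of the state.
- sensors.state(): the state, without advancing time (a new reading comes with each control period).
- eyes.grab_frame(name): name is "scene" or "top"; returns a dict with "pixels" (400x640x3 uint8, blue, green, red), "fx", "fy", "cx", "cy" (pixels), "R" (3x3) and "t" (3): a world point X has camera coordinates R X + t. Camera axes: x right, y down, z forward; pixel columns grow to the right and rows downward; lengths in mm; the calibration is good to about 2 mm. A picture is of the moment at which its call begins. There is no depth.
- hand_in(): hands the job in, once; it reports no verdict.
The state is a dict: "time": time; "q": joint angles; "qvel": joint speeds; "effort": joint torques, N m; "ee_pos": TCP position; "tool_rot": TCP orientation; "wrist_force": force on the tool from outside, world axes, zero at the start; "moment": the same for the moment, N m; "width": finger opening in mm.
Only numpy, scipy, OpenCV 4.12 (cv2) and the standard library are available. Lean on these libraries where they do the work, as an engineer would, in place of code of your own. Each camera call takes 0.05 s, during which the arm holds its last target. There are 200 camera calls.

## Task

Close the polishing pot: take the orange-handled pin spanner from its stand, set both its prongs well into the two holes of the blue lock ring before turning it, and with the spanner turn the ring clockwise until it is fully home, red line to white line. Then put the spanner back upright astride the black saddle of its stand and let go, leaving the other things on the bench where they are.

Things in the scene. Friction and masses are not known exactly. Their poses are not given: they have to be found in the camera images.
- ring (a joint): turning angle of the blue lock ring on the polishing pot, rad. It grows as the ring turns clockwise seen from above; 0 is fully open, 1.30 is fully closed, a hard stop at which the red line on the ring meets the white line on the pot's ledge. It starts between 0 and 0.4, stays where it is left, and takes about 0.25 N m to turn.
- ring_center (a point): centre of the lock ring's flat top face, on its vertical turning axis, 68 mm above the bench. The ring is 108 mm across and 20 mm thick, with a rim 10 mm wide standing 1 mm proud of the face at its edge; it sits on a steel pot 142 mm across (156 mm at its foot) that is fixed to the bench. x of this frame runs along the line of the two pin holes and turns with the ring; the red line lies on the rim toward +y.
- ring_hole0 (a point): centre of the mouth of one pin hole in the ring's top face: 16 mm wide, round, 18 mm deep, black at its floor, 32 mm from the ring's axis (+x side). z is up.
- ring_hole1 (a point): the same for the other pin hole, opposite, so the holes are 64 mm apart
- spanner_grip (a point): centre of the orange square grip (22 x 22 x 64 mm, upright, its faces along x and y of this frame) of the pin spanner, 200 to 325 g. The spanner is 94 mm high: below the grip a dark steel crossbar 100 mm long (along x), 28 mm wide and 12 mm thick, its underside 44 mm below this point, and under it two steel prongs, 10 mm thick, 18 mm long, tapered to 6 mm over the last 3 mm, at x = +32 and -32 mm. z points up when the prongs point down. Either prong fits either hole.
- prong_tip0 (a point): end of the prong at x = +32 mm, 62 mm below the grip centre
- prong_tip1 (a point): end of the prong at x = -32 mm, 62 mm below the grip centre
- saddle_top (a point): centre of the top face, 30 mm above the bench, of the black saddle block (36 mm along x, 70 mm along y, 24 mm high) on the spanner's grey stand (130 x 90 x 6 mm), fixed to the bench. The parked spanner sits upright astride it: crossbar on the block along x, either way round, a prong hanging on each side, grip centre 44 mm above this point.
- rod_model: bystander: translucent amber resin spinal rod model, two 150 mm rods joined by three cross blocks, 16 mm high; origin under its centre
- riffler: bystander: steel riffler file, 200 mm long, 10 mm thick, lying flat; origin under its centre, its length along x
- rubber_wheel: bystander: grey rubber polishing wheel lying flat, 84 mm across, 18 mm thick; origin under its centre
- build_tray: bystander: blue anodised shallow build tray, 120 x 180 x 22 mm; origin under its centre
- paste_jar: bystander: green jar with a white cap, 64 mm across, 70 mm high; origin under its centre
- bench_brush: bystander: bench brush, 170 mm long, lying flat; its length along x, handle to -x

How it is judged (in metres and radians):
On the way, in this order (a step that is already met when the one before it is completed fails the run):
1. both prongs of the spanner stand at least 7 mm deep in the ring's two holes before the ring is turned (joint below 0.55 rad) (((horizontal distance between prong_tip0 and ring_hole0 below 0.006 m and z of prong_tip0 in the frame of ring_hole0 below -0.007 m and horizontal distance between prong_tip1 and ring_hole1 below 0.006 m and z of prong_tip1 in the frame of ring_hole1 below -0.007 m) or (horizontal distance between prong_tip0 and ring_hole1 below 0.006 m and z of prong_tip0 in the frame of ring_hole1 below -0.007 m and horizontal distance between prong_tip1 and ring_hole0 below 0.006 m and z of prong_tip1 in the frame of ring_hole0 below -0.007 m)) and value of joint ring below 0.55 rad), for 0.1 s.
2. the ring is fully closed (within 0.12 rad of its stop) with both prongs still in its holes (((horizontal distance between prong_tip0 and ring_hole0 below 0.006 m and z of prong_tip0 in the frame of ring_hole0 below -0.007 m and horizontal distance between prong_tip1 and ring_hole1 below 0.006 m and z of prong_tip1 in the frame of ring_hole1 below -0.007 m) or (horizontal distance between prong_tip0 and ring_hole1 below 0.006 m and z of prong_tip0 in the frame of ring_hole1 below -0.007 m and horizontal distance between prong_tip1 and ring_hole0 below 0.006 m and z of prong_tip1 in the frame of ring_hole0 below -0.007 m)) and value of joint ring above 1.18 rad), for 0.1 s.
At the end, for the whole second after the job is handed in: the lock ring is within 0.12 rad of its closed stop (joint above 1.18); the spanner, released, is upright (0.1 rad) astride the saddle: grip centre within 30 mm of the saddle centre across and 40 to 48 mm above its top, crossbar within 0.45 rad of the stand's x axis, either way round (value of joint ring above 1.18 rad and horizontal distance between spanner_grip and saddle_top below 0.03 m and z of spanner_grip in the frame of saddle_top between 0.04 and 0.048 m and angle between spanner_grip's own z axis and vertical below 0.1 rad and angle between the x axis of spanner_grip and the x axis of saddle_top, either way round below 0.45 rad); the robot touches nothing.
It fails at once if a bystander (rod model, riffler, rubber wheel, build tray, jar or brush) is moved by more than 30 mm (distance of any of rod_model, riffler, rubber_wheel, build_tray, paste_jar, bench_brush from where it was at the start of the episode above 0.03 m).
It also fails if it takes over 48 s, if anything falls off the work surface, if the arm or the gripper's body presses on something with over 40 N, if the wrist force passes 120 N, or if a joint passes its speed limit or range.

## Working session

There is one attempt and no reset: what is moved stays moved. The work goes in short steps, Python scripts to look and compute and a tool call to move; the robot and the scene stay as the last step left them, time stands still between calls to the robot, and variables do not carry over. Pictures are saved under pics/ and viewed, about 8 in all and at most 12, crops included, and the job is handed in when it is done.

Besides the shell and the picture viewer there is one more tool, called by a JSON object that holds its "method" and its "body", one argument or row to a line. servo_tool: Moves the arm, as the interface text tells. Its arguments: {"type":"object","properties":{"increments":{"type":"array","items":{"type":"array","items":{"type":"array","items":{"type":"number"}}}},"claw":{"type":"number"},"squeeze":{"type":"number"}},"required":["increments"]}

```bash
ls; mkdir -p pics
cat > h.py <<'E'
import numpy as np, cv2, pickle
from workcell import sensors, eyes, hand_in
def grab(n,save):
    f=eyes.grab_frame(n); f['pixels']=np.array(f['pixels'],dtype=np.uint8)
    pickle.dump(f,open(f'{save}.pkl','wb')); cv2.imwrite(f'pics/{save}.png',f['pixels']); return f
def load(s): return pickle.load(open(f'{s}.pkl','rb'))
def ray(f,u,v):
    R=np.array(f['R']);t=np.array(f['t']); return -R.T@t, R.T@np.array([(u-f['cx'])/f['fx'],(v-f['cy'])/f['fy'],1])
def onz(f,u,v,z):
    c,d=ray(f,u,v); return c+d*(z-c[2])/d[2]
def tri(f1,p1,f2,p2):
    c1,d1=ray(f1,*p1);c2,d2=ray(f2,*p2)
    s=np.linalg.lstsq(np.c_[d1,-d2],c2-c1,rcond=None)[0]
    a=c1+s[0]*d1;b=c2+s[1]*d2; return (a+b)/2,np.linalg.norm(a-b)
def proj(f,X):
    p=np.array(f['R'])@X+np.array(f['t']); return f['fx']*p[0]/p[2]+f['cx'],f['fy']*p[1]/p[2]+f['cy']
E
python3 - <<'E'
from h import *
for n in('scene','top'):
    f=grab(n,n+'0'); print(n,f['fx'],f['cx'],f['cy'],np.round(-np.array(f['R']).T@np.array(f['t'])),np.round(f['R'],2).tolist())
print(sensors.state())
E
```

```text
pics
scene 383.4975440551106 318.80263225974323 196.047578082532 [1354. -455.  648.] [[0.53, 0.85, -0.0], [0.45, -0.29, -0.84], [-0.72, 0.45, -0.54]]
top 440.34718263311674 313.2652230978461 200.49134691509718 [ 312.   15. 1422.] [[-0.04, -1.0, 0.01], [-0.98, 0.04, -0.21], [0.21, -0.01, -0.98]]
{'time': 0.1, 'q': array([67.28473248, 40.51078616, -1.58188908, 85.08146858,  1.25831297,
       54.48300901, -4.32827107]), 'qvel': array([-0.02633566, -0.10373821,  0.05127255, -0.06835871,  0.01530752,
        0.03697124,  0.0247986 ]), 'effort': array([-6.53238058e-04, -8.84293485e+01,  1.23583362e+00, -2.36452121e+01,
        1.69723219e-02,  5.14831598e-03,  5.96159180e-05]), 'ee_pos': array([ 199.66119038, -538.98456442,  249.8710262 ]), 'tool_rot': array([-89.70104978,  89.94196977, 110.62088515]), 'wrist_force': array([-0.02168628,  0.06600026,  0.12177442]), 'moment': array([-0.04000878,  0.00166022,  0.03313413]), 'width': 85.54639422055843}
```

View pics/scene0.png

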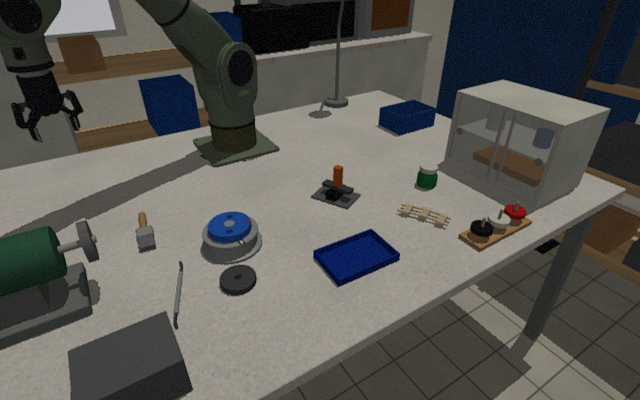

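View pics/top0.png

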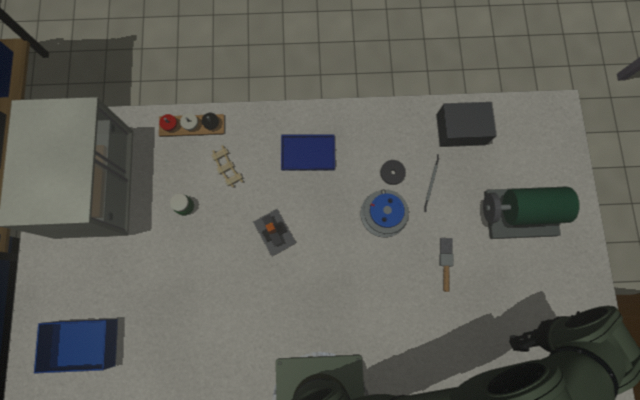

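The scene view shows the pot at about (230,230) and the spanner at (338,180). In the top view they are at (386,211) and (272,231). I'll enlarge both in one montage and segment them.

Run:
```python
from h import *
s=load('scene0');t=load('top0')
def crop(f,x,y,w,h,k): return cv2.resize(f['pixels'][y:y+h,x:x+w],(w*k,h*k),interpolation=cv2.INTER_CUBIC)
a=np.hstack([crop(t,356,184,60,45,6),crop(t,245,205,60,45,6)])
b=np.hstack([crop(s,200,205,60,45,6),crop(s,308,163,60,45,6)])
cv2.imwrite('pics/m0.png',np.vstack([a,b]))
for n,f in(('s',s),('t',t)):
    hsv=cv2.cvtColor(f['pixels'],cv2.COLOR_BGR2HSV)
    for c,lo,hi in(('or',(3,150,60),(18,255,255)),('blue',(100,150,60),(125,255,255))):
        m=cv2.inRange(hsv,lo,hi); k,l,st,ce=cv2.connectedComponentsWithStats(m)
        print(n,c,[(st[i].tolist(),ce[i].round(1).tolist()) for i in range(1,k) if st[i][4]>15])
```

```text
s or [([333, 165, 10, 23, 173], [337.5, 175.8])]
s blue [([381, 107, 56, 13, 136], [407.4, 112.3]), ([208, 212, 43, 31, 980], [228.9, 227.1]), ([314, 229, 86, 52, 1951], [354.3, 255.8])]
t or [([266, 223, 9, 8, 49], [269.9, 226.7])]
t blue [([290, 138, 10, 6, 24], [295.4, 140.5]), ([290, 138, 43, 30, 455], [312.6, 151.1]), ([318, 160, 14, 7, 32], [324.9, 163.4]), ([371, 194, 33, 33, 698], [387.1, 210.1]), ([46, 321, 60, 46, 1997], [80.8, 342.9])]
```

View pics/m0.png

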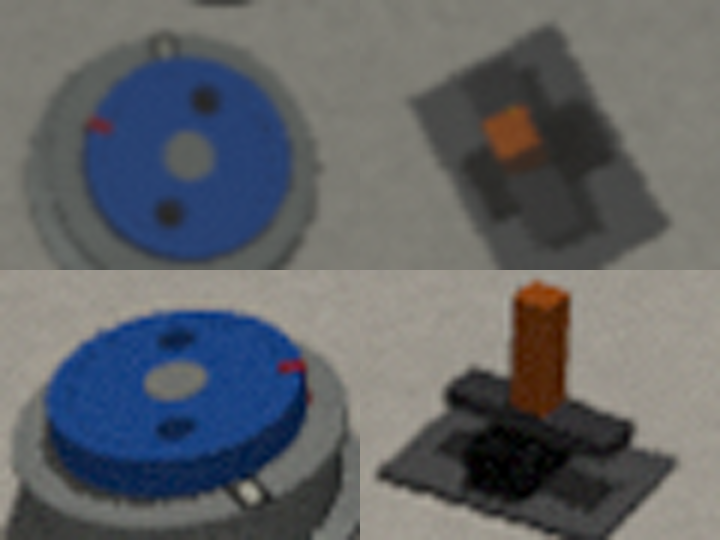

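The montage crops are at 6x. In the top view the holes are at about (390,200.7) and (384.3,219.5), the red line at (372.7,205) and the white line at (383,191.5). The grip top is at (270.3,227.2) in the top view and (338.5,167) in the scene view. The stand's long side runs from (277.5,209) to (296.7,242.5) in the top view.

```bash
cat >> h.py <<'E'
def bigcomp(f,lo,hi,box):
    hsv=cv2.cvtColor(f['pixels'],cv2.COLOR_BGR2HSV); m=cv2.inRange(hsv,lo,hi)
    z=np.zeros_like(m); x,y,w,h=box; z[y:y+h,x:x+w]=m[y:y+h,x:x+w]; return z
E
python3 - <<'E'
from h import *
s=load('scene0');t=load('top0')
print('grip top tri',tri(t,(269.9,226.7),s,(338.3,166.8)), onz(t,270.2,227.0,106))
# ring: ellipse fits
m=bigcomp(t,(100,100,40),(125,255,255),(360,185,60,50)); c=max(cv2.findContours(m,0,1)[0],key=len); e=cv2.fitEllipse(c); print('top ell',e, onz(t,*e[0],69))
print('ring tri centre disc', tri(t,(356+190/6,184+155/6),s,(200+176/6,205+111/6)))
pts=np.array([onz(t,u+.5*0,v,69)[:2] for u,v in c[:,0,:].astype(float)]); (ce,r)=cv2.minEnclosingCircle(pts.astype(np.float32)); print('circ',ce,r)
# holes dark blobs, at 3x, mean location
for n,f,boxes in(('t',t,[(386,197,8,8),(380,215,8,9)]),('s',s,[(225,213,10,8),(223,228,13,8)])):
    for x,y,w,h in boxes:
        p=f['pixels'][y:y+h,x:x+w,0].astype(float); q=np.clip(np.percentile(p,75)-p,0,None); q[q<q.max()*.3]=0
        yy,xx=np.mgrid[:h,:w]; u=(xx*q).sum()/q.sum()+x; v=(yy*q).sum()/q.sum()+y; print(n,'hole',round(u,2),round(v,2),onz(f,u,v,68).round(1))
for nm,p,z in(('red',(372.6,205),69),('white',(383,191.5),49)): print(nm,onz(t,*p,z).round(1))
for nm,p in(('red',(248.6,221.4)),('white',(241.3,242))): print(nm,'s',onz(s,*p,69 if nm=='red' else 49).round(1))
# stand
g=cv2.cvtColor(t['pixels'],cv2.COLOR_BGR2GRAY); hsv=cv2.cvtColor(t['pixels'],cv2.COLOR_BGR2HSV)
bx=np.zeros_like(g); bx[203:262,245:305]=1
print(g[205:250:6,248:304:5])
m=((g<88)&(bx>0)).astype(np.uint8); c=max(cv2.findContours(m,0,1)[0],key=cv2.contourArea)
P=np.array([onz(t,u,v,6)[:2] for u,v in c[:,0,:].astype(float)],np.float32); R=cv2.minAreaRect(P); print('stand',R)
print('stand corners',cv2.boxPoints(R).round().tolist(), cv2.boxPoints(cv2.minAreaRect(c)).tolist())
E
```

```text
grip top tri (array([523.15724253, 131.04840637, 103.81740721]), np.float64(2.68425882045934)) [521.15217803 128.81270936 106.        ]
top ell ((386.86773681640625, 210.05197143554688), (32.67654800415039, 32.82468032836914), 65.38948059082031) [ 565.79518974 -234.06264651   69.        ]
ring tri centre disc (array([ 567.61151421, -235.09739934,   66.19544775]), np.float64(4.291191186093993))
circ (566.5265502929688, -233.29473876953125) 53.89260482788086
t hole 389.79 200.22 [ 597.1 -245.9   68. ]
t hole 383.82 219.15 [ 537.5 -222.5   68. ]
s hole 228.92 216.1 [ 539.9 -223.1   68. ]
s hole 229.02 231.17 [ 600.8 -246.    68. ]
red [ 583.7 -190.5   69. ]
white [ 630.5 -230.    49. ]
red s [ 590.2 -189.5   69. ]
white s [ 633.3 -229.4   49. ]
[[124 123 123 123 123 123 124 122 126 126 123 123]
 [122 124 124 125 124  78  80 125 122 126 124 123]
 [123 124 122  65  55  51  71 119 123 126 124 124]
 [122 108  74  70  64  58  47  57 129 124 125 124]
 [122 124  74  71  84  61  40  43  92 124 125 124]
 [124 122 123  58  45  57  54  69  72 119 123 120]
 [122 121 120  95  51  57  57  50  73  72 125 122]
 [123 125 121 121  76  75  73  74  92 125 126 127]]
stand ((520.0859985351562, 124.9316177368164), (128.60671997070312, 88.43656921386719), 27.449499130249023)
stand corners [[443.0, 135.0], [483.0, 56.0], [598.0, 115.0], [557.0, 194.0]] [[252.6415557861328, 221.7547149658203], [276.8396911621094, 208.3113250732422], [295.89630126953125, 242.6132049560547], [271.6981506347656, 256.05657958984375]]
```

```bash
cat >> h.py <<'E'
from scipy.spatial.transform import Rotation as Ro
def pose():
    s=sensors.state(); R=Ro.from_euler('xyz',s['tool_rot'],degrees=True).as_matrix()
    return s,np.array(s['ee_pos']),R,np.degrees(np.arctan2(R[1,1],R[0,1]))
def plan(x,y,z,psi):
    s,p,R,ps=pose(); d=R.T@(np.array([x,y,z])-p); a=-((psi-ps+180)%360-180)
    print('pos',p.round(1),'psi',round(ps,1),'tilt',np.degrees(np.arccos(-R[2,0])).round(2),'F',np.round(s['wrist_force'],1),'M',np.round(s['moment'],2),'w',round(s['width'],1),'t',s['time'],'q',np.round(s['q']))
    print('move',d.round(1),'turn',a.round(1))
E
python3 -c "
from h import *
plan(480,-250,250,-22)"
```

```text
pos [ 199.7 -539.   249.9] psi -69.7 tilt 0.06 F [-0.   0.1  0.1] M [-0.04  0.    0.03] w 85.5 t 0.1 q [67. 41. -2. 85.  1. 54. -4.]
move [   0.  -173.6 -363.3] turn -47.7
```

{"method": "servo_tool", "body": {
  "increments": [
    [[0,-15,-32,-5],[0,-34,-70,-10],[0,-52,-109,-15],[0,-71,-148,-20],[0,-89,-187,-25],[0,-108,-226,-30],[0,-127,-265,-35],[0,-145,-304,-40],[0,-162,-340,-45],[0,-174,-363,-48]]
  ],
  "claw": 85,
  "squeeze": 60
}}

```text
time: 1.1
ee_pos: [481.3, -247.2, 249.9]
tool_rot: [-155.4, 89.9, 93.2]
wrist_force: [0.4, -0.5, 0.5]
width: 85.2
```

```bash
python3 -c "
from h import *
plan(521.5,128.5,190,27.5)"
```

```text
pos [ 481.3 -247.2  249.9] psi -21.3 tilt 0.1 F [ 0.4 -0.5  0.5] M [ 0.   -0.05 -0.01] w 85.2 t 1.1 q [ 31.  38. -13.  92.  10.  51.  -7.]
move [  60.5  -99.3 -364.5] turn -48.8
```

{"method": "servo_tool", "body": {
  "increments": [
    [[0,-10,-36,-5],[0,-20,-75,-10],[0,-30,-114,-15],[5,-40,-152,-20],[15,-51,-190,-25],[25,-62,-228,-30],[35,-73,-266,-35],[45,-83,-304,-40],[55,-93,-340,-45],[60,-99,-364,-49]]
  ]
}}

```text
time: 2.1
ee_pos: [521.1, 130.7, 189.6]
tool_rot: [-178.6, 89.8, 119.4]
wrist_force: [0.9, -0.0, -1.0]
width: 85.3
```

Run:
```python
from h import *
plan(521.5,128.5,71,27.5)
s=grab('scene','s1');t=grab('top','t1')
def crop(f,X,w,h,k):
    u,v=proj(f,np.array(X)); x,y=int(u-w/2),int(v-h/2); print(x,y); return cv2.resize(f['pixels'][y:y+h,x:x+w],(w*k,h*k),interpolation=cv2.INTER_CUBIC)
cv2.imwrite('pics/m1.png',np.hstack([crop(s,(521,128,110),66,80,6),crop(t,(521,128,110),60,80,6)]))
```

```text
pos [521.1 130.7 189.6] psi 28.0 tilt 0.16 F [ 0.9 -0.  -1. ] M [-0.07 -0.03 -0.04] w 85.3 t 2.1 q [ -6.  43. -22.  97.  21.  44. -10.]
move [118.6  -0.6   2.5] turn 0.5
303 125
240 186
```

View pics/m1.png

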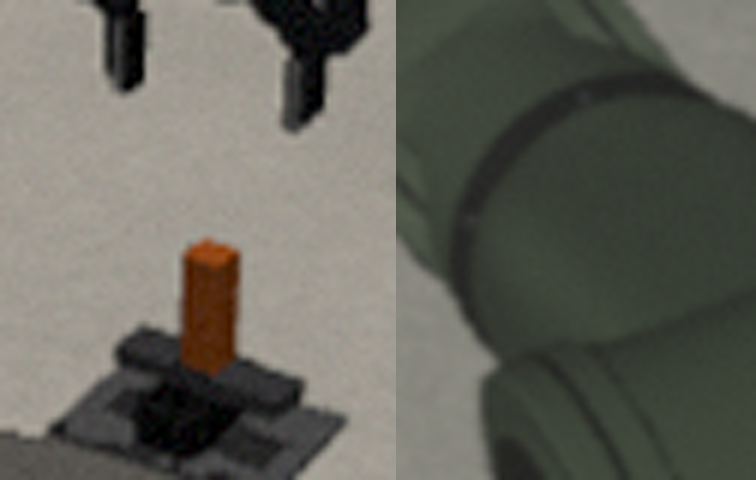

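Scene view (crop offset 303,125): the fingers straddle the grip. The fingertip midpoint is straight above the grip top (crop x about 211 for both), and the jaw line is parallel to the crossbar. The arm hides the stand in the top view. I'll descend now.

{"method": "servo_tool", "body": {
  "increments": [
    [[14,0,1,0.5],[28,0,1,0.5],[43,0,1,0.5],[58,0,1,0.5],[73,0,1,0.5],[88,0,1,0.5],[100,0,1,0.5],[110,0,1,0.5],[117,0,1,0.5],[118,0,1,0.5]]
  ]
}}

```text
time: 3.2
ee_pos: [521.2, 130.7, 71.1]
tool_rot: [-171.8, 89.8, 125.7]
wrist_force: [-0.0, -0.0, 1.4]
width: 84.9
```

{"method": "servo_tool", "body": {
  "increments": [
    [[0,0,0,0],[0,0,0,0],[0,0,0,0],[0,0,0,0],[0,0,0,0],[0,0,0,0],[0,0,0,0],[0,0,0,0],[0,0,0,0],[0,0,0,0]]
  ],
  "claw": 0,
  "squeeze": 70
}}

```text
time: 4.2
ee_pos: [521.4, 130.8, 71.5]
tool_rot: [178.0, 89.8, 115.5]
wrist_force: [-0.2, -0.8, 7.0]
width: 21.3
```

Run:
```python
from h import *
plan(521.5,128.5,180,27.5)
s=grab('scene','s2')
```

```text
pos [521.4 130.8  71.5] psi 27.5 tilt 0.2 F [-0.2 -0.8  7. ] M [-0.09  0.2   0.03] w 21.3 t 4.2 q [ -9.  54. -16. 102.  27.  28. -15.]
move [-108.5   -0.9    1.8] turn 0.0
```

{"method": "servo_tool", "body": {
  "increments": [
    [[-8,0,0,0],[-20,0,0,0],[-33,0,0,0],[-47,0,0,0],[-61,0,0,0],[-75,0,0,0],[-89,0,0,0],[-101,0,0,0],[-109,0,0,0],[-112,0,0,0]]
  ]
}}

```text
time: 5.25
ee_pos: [521.7, 130.5, 184.4]
tool_rot: [163.4, 89.8, 101.0]
wrist_force: [-0.7, 0.6, -3.4]
width: 21.9
```

Run:
```python
from h import *
plan(568,-234,172,-21)
grab('scene','s3')
```

```text
pos [521.7 130.5 184.4] psi 27.5 tilt 0.2 F [-0.7  0.6 -3.4] M [-0.03  0.02  0.02] w 21.9 t 5.25 q [ -6.  43. -22.  97.  21.  43. -10.]
move [  11.1 -127.3  344.7] turn 48.5
```

{"method": "servo_tool", "body": {
  "increments": [
    [[0,-10,27,4],[1,-22,61,9],[2,-36,98,14],[3,-50,135,19],[4,-64,172,24],[5,-78,210,30],[6,-91,247,35],[8,-104,284,40],[10,-117,318,45],[11,-127,345,48.5]]
  ]
}}

```text
time: 6.3
ee_pos: [567.9, -236.5, 171.2]
tool_rot: [-125.1, 89.8, 123.6]
wrist_force: [0.9, 1.3, -2.1]
width: 21.5
```

{"method": "servo_tool", "body": {
  "increments": [
    [[0,0,0,0],[0,0,0,0],[0,0,0,0],[0,0,0,0],[0,0,0,0],[0,0,0,0],[0,0,0,0],[0,0,0,0],[0,0,0,0],[0,0,0,0]]
  ]
}}

```text
time: 7.3
ee_pos: [567.9, -236.4, 171.2]
tool_rot: [-126.0, 89.8, 122.7]
wrist_force: [-0.7, 0.9, -3.7]
width: 21.6
```

Run:
```python
from h import *
plan(568,-234,172,-21)
s=grab('scene','s4');t=grab('top','t4')
def crop(f,X,w,h,k):
    u,v=proj(f,np.array(X)); x,y=int(u-w/2),int(v-h/2); print(x,y); return cv2.resize(f['pixels'][y:y+h,x:x+w],(w*k,h*k),interpolation=cv2.INTER_CUBIC)
cv2.imwrite('pics/m4.png',np.hstack([crop(s,(568,-234,110),60,70,8),crop(t,(568,-234,110),40,70,8)]))
```

```text
pos [ 567.9 -236.4  171.2] psi -21.3 tilt 0.21 F [-0.7  0.9 -3.7] M [ 0.02  0.04 -0.03] w 21.6 t 7.3 q [ 25.  50. -12.  81.  12.  50. -11.]
move [-0.8 -0.8 -2.3] turn -0.3
196 174
369 171
```

View pics/m4.png

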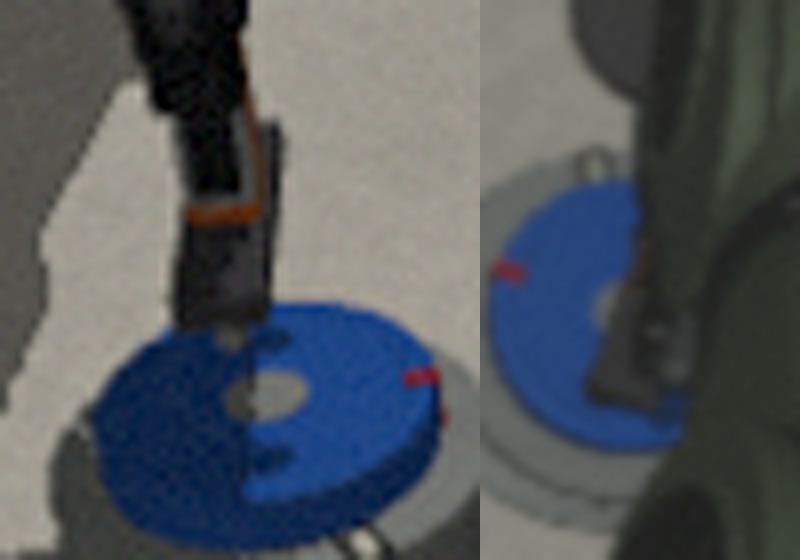

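Scene crop (offset 196,174, 8x): the bar is seen nearly end-on, with the near prong tip at crop (233,345), which is pixel (225.1,217.1). The holes are at crop (272,340) and (270,458). The grip is mostly hidden by the fingers.

Run:
```python
from h import *
s=load('scene0');t=load('top0');s4=load('s4')
_,p,R,psi=pose()
g=p+[0,0,2.5]; u=np.array([np.cos(np.radians(psi)),np.sin(np.radians(psi)),0]); w=np.array([-u[1],u[0],0])
for k in(1,-1): print('tip pred',k,np.round(proj(s4,g+32*k*u-[0,0,62]),1))
e=g+50*u
for a in(-14,14): print('bar end bottom corner',np.round(proj(s4,e+a*w-[0,0,44]),1),'top',np.round(proj(s4,e+a*w-[0,0,32]),1), 'grip bottom', np.round(proj(s4,g+11*u+a/14*11*w-[0,0,32]),1))
c=np.array([568,-235,68.]);a=np.radians(-21);v=np.array([np.cos(a),np.sin(a),0])
for f,n in((s,'s'),(t,'t')): print(n,'centre',np.round(proj(f,c),1),'holes',np.round(proj(f,c+32*v),1),np.round(proj(f,c-32*v),1))
print('disc s',onz(s,200+176/6,205+111/6,68).round(1),'disc t',onz(t,356+190/6,184+155/6,68).round(1))
# ellipse of ring in scene: blue mask extents
m=bigcomp(s4,(100,100,20),(125,255,255),(200,205,60,50)); ys,xs=np.nonzero(m); print('blue u range',xs.min(),xs.max(),'vtop',ys.min())
for f,n in((s,'s'),):
    P=np.array([proj(f,c+[54*np.cos(q),54*np.sin(q),1]) for q in np.linspace(0,6.28,200)]); print('pred',P.min(0),P.max(0))
m=bigcomp(s,(100,100,20),(125,255,255),(200,205,60,50)); ys,xs=np.nonzero(m); print('blue0 u',xs.min(),xs.max(),'vtop',ys.min())
P=np.array([proj(t,c+[54*np.cos(q),54*np.sin(q),1]) for q in np.linspace(0,6.28,200)]); print('pred t',P.min(0),P.max(0))
m=bigcomp(t,(100,100,20),(125,255,255),(360,185,60,50)); ys,xs=np.nonzero(m); print('blue t',xs.min(),xs.max(),ys.min(),ys.max())
```

```text
tip pred 1 [225.4 216.4]
tip pred -1 [225.8 202. ]
bar end bottom corner [218.2 215.2] top [217.4 211. ] grip bottom [219.2 201.7]
bar end bottom corner [230.4 213.9] top [229.7 209.6] grip bottom [228.5 200.8]
s centre [228.5 223. ] holes [228.4 230.6] [228.5 215.8]
t centre [387.1 209.4] holes [390. 200.] [384.1 218.9]
disc s [ 571.1 -233.9   68. ] disc t [ 566.6 -236.8   68. ]
blue u range 207 250 vtop 212
pred [206.48970277 210.57244101] [249.94713317 236.03196491]
blue0 u 208 250 vtop 212
pred t [369.88691104 192.57655034] [404.33914761 226.4040683 ]
blue t 370 403 194 226
```

```bash
python3 -c "
from h import *
plan(568.8,-233.2,133,-21)"
```

```text
pos [ 567.9 -236.4  171.2] psi -21.3 tilt 0.21 F [ 0.7 -0.5 -2.6] M [ 0.02  0.04 -0.04] w 21.6 t 7.4 q [ 25.  50. -12.  81.  12.  50. -11.]
move [38.2 -0.2 -3.3] turn -0.3
```

{"method": "servo_tool", "body": {
  "increments": [
    [[3,0,-1,-0.3],[9,0,-2,-0.3],[15,0,-3,-0.3],[21,0,-3,-0.3],[27,0,-3,-0.3],[32,0,-3,-0.3],[36,0,-3,-0.3],[38,0,-3,-0.3],[38,0,-3,-0.3],[38,0,-3,-0.3]]
  ]
}}

```text
time: 8.4
ee_pos: [569.0, -233.6, 133.3]
tool_rot: [-129.2, 89.8, 119.9]
wrist_force: [0.6, 0.2, -2.5]
width: 21.5
```

Run:
```python
from h import *
plan(568.8,-233.2,112,-21)
s=grab('scene','s5');t=grab('top','t5')
def crop(f,X,w,h,k):
    u,v=proj(f,np.array(X)); x,y=int(u-w/2),int(v-h/2); print(x,y); return cv2.resize(f['pixels'][y:y+h,x:x+w],(w*k,h*k),interpolation=cv2.INTER_CUBIC)
cv2.imwrite('pics/m5.png',crop(s,(568,-234,80),64,50,12))
_,p,R,psi=pose(); g=p+[0,0,2.5]; u=np.array([np.cos(np.radians(psi)),np.sin(np.radians(psi)),0])
for k in(1,-1): print('tip pred',k,np.round(proj(s,g+32*k*u-[0,0,62]),1))
```

```text
pos [ 569.  -233.6  133.3] psi -21.0 tilt 0.2 F [ 0.6  0.2 -2.5] M [-0.02 -0.01 -0.  ] w 21.5 t 8.4 q [ 25.  53. -12.  83.  13.  46. -12.]
move [21.3 -0.3 -0.2] turn 0.0
196 194
tip pred 1 [228.8 228.7]
tip pred -1 [228.9 214. ]
```

View pics/m5.png

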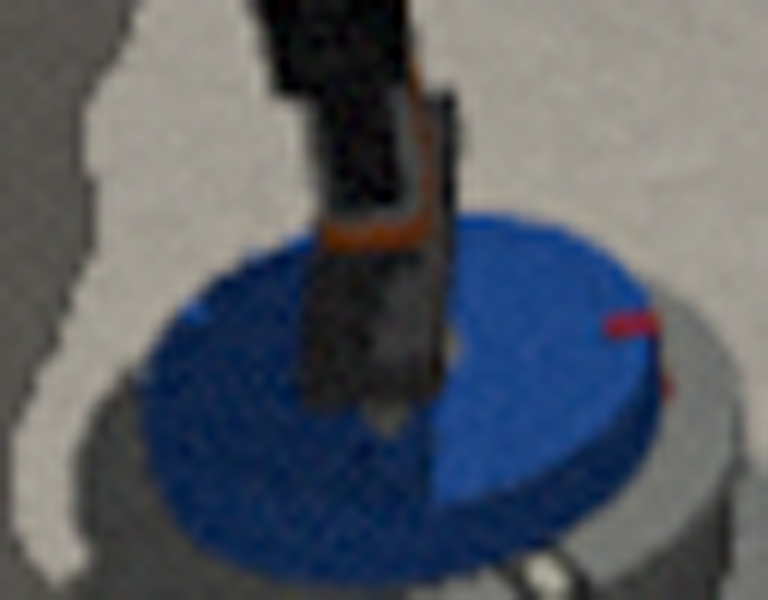

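Crop offset is (196,194) at 12x. The near prong tip is at crop (383,432), about pixel (227.5,229.5), roughly 1 px left of prediction. The near hole centroid was at u = 229.0. I'll measure this sub-pixel before inserting.

Run:
```python
from h import *
s0=load('scene0');t0=load('top0');s=load('s5');t=load('t5')
def sat(f):
    p=cv2.GaussianBlur(f['pixels'],(3,3),0.6).astype(float); return p[...,0]-p[...,2]   # B-R
def cross(f,v,u0,u1,vert=False):
    a=sat(f); l=(a[u0:u1+1,v] if vert else a[v,u0:u1+1]); h=(l.min()+l.max())/2
    return [round(u0+i+(h-l[i])/(l[i+1]-l[i]),2) for i in range(len(l)-1) if (l[i]-h)*(l[i+1]-h)<0]
def predx(f,P,row,ax=0): # edge u at row for segment of points
    q=np.array([proj(f,x) for x in P]); o=1-ax; return round(float(np.interp(row,*zip(*sorted(zip(q[:,o],q[:,ax]))))),2)
_,p,R,psi=pose(); g=p+[0,0,2.5];u=np.array([np.cos(np.radians(psi)),np.sin(np.radians(psi)),0]);w=np.array([-u[1],u[0],0])
e=g+50*u
for v in range(221,228):
    print(v,cross(s,v,212,242),[predx(s,[e+a*w-[0,0,32],e+a*w-[0,0,44]],v) for a in(-14,14)])
for v in range(228,232): print(v,sat(s)[v,221:236].round().astype(int))
c=np.array([568,-235,68.]); P=np.array([proj(s0,c+[54*np.cos(q),54*np.sin(q),1]) for q in np.linspace(0,6.28,400)])
for v in range(218,228,2): 
    i=np.abs(P[:,1]-v)<.4; print(v,cross(s0,v,200,215),cross(s0,v,240,258),'pred',P[i,0].min().round(1),P[i,0].max().round(1))
P=np.array([proj(t0,c+[54*np.cos(q),54*np.sin(q),1]) for q in np.linspace(0,6.28,800)])
for v in range(202,220,3):
    i=np.abs(P[:,1]-v)<.4; print('t row',v,cross(t0,v,362,378),cross(t0,v,395,412),'pred',P[i,0].min().round(1),P[i,0].max().round(1))
for v in range(380,396,3):
    i=np.abs(P[:,0]-v)<.4; print('t col',v,cross(t0,v,186,198,True),cross(t0,v,220,234,True),'pred',P[i,1].min().round(1),P[i,1].max().round(1))
print('bar in top: left edge pts',[np.round(proj(t,g+k*u+14*w-[0,0,32]),1).tolist() for k in(-50,-30,0,50)])
for v in range(205,226,2): print(v,cross(t,v,375,392))
```

```text
221 [np.float64(219.25), np.float64(233.55)] [221.17, 233.17]
222 [np.float64(219.21), np.float64(233.88)] [221.17, 233.17]
223 [np.float64(219.44), np.float64(233.81)] [221.17, 233.24]
224 [np.float64(219.24), np.float64(233.33)] [221.18, 233.4]
225 [np.float64(219.18), np.float64(232.78)] [221.36, 233.55]
226 [np.float64(219.53), np.float64(232.43)] [221.53, 233.7]
227 [np.float64(231.59)] [221.7, 233.78]
228 [ 42  34  33  40  40  17   1   0  10  35  60  92 105 107 106]
229 [ 61  55  54  59  55  37  15   9  25  49  64  89 103 107 108]
230 [ 59  59  61  61  55  53  39  35  46  60  64  82 101 106 106]
231 [ 56  56  58  57  55  57  55  61  62  65  64  84 100 106 107]
218 [np.float64(212.03)] [np.float64(249.45)] pred 210.3 249.5
220 [np.float64(209.87)] [np.float64(246.24)] pred 208.6 249.9
222 [np.float64(208.51)] [np.float64(249.54)] pred 207.3 249.9
224 [np.float64(207.57)] [np.float64(250.11)] pred 206.6 249.4
226 [np.float64(207.14)] [np.float64(249.95)] pred 206.5 248.3
t row 202 [np.float64(371.78)] [np.float64(401.81)] pred 371.3 402.4
t row 205 [np.float64(374.33)] [np.float6
[... 436 characters left out ...]
6.19)] pred 192.9 225.8
t col 386 [np.float64(192.85)] [np.float64(226.68)] pred 192.6 226.3
t col 389 [np.float64(193.13)] [np.float64(226.61)] pred 192.7 226.4
t col 392 [np.float64(193.81)] [np.float64(225.84)] pred 193.4 225.9
t col 395 [np.float64(195.25)] [np.float64(224.9)] pred 194.6 225.0
bar in top: left edge pts [[379.5, 220.7], [381.4, 214.6], [384.2, 205.4], [388.8, 190.3]]
205 [np.float64(384.44)]
207 [np.float64(383.7)]
209 [np.float64(383.08)]
211 [np.float64(382.18)]
213 [np.float64(381.53)]
215 [np.float64(380.67)]
217 [np.float64(380.07)]
219 [np.float64(379.43)]
221 [np.float64(379.5)]
223 [np.float64(376.12), np.float64(384.43)]
225 [np.float64(379.5), np.float64(387.7)]
```

The bar appears yawed about -3° relative to the tool, since near and far ends are offset in opposite directions. The centre agrees to about 1 mm. I'll turn it by +3° and descend gently.

{"method": "servo_tool", "body": {
  "increments": [
    [[0,0,0,-1],[0,0,0,-2],[0,0,0,-3],[1,0,0,-3],[2,0,0,-3],[4,0,0,-3],[6,0,0,-3],[8,0,0,-3],[10,0,0,-3],[10,0,0,-3]]
  ]
}}

```text
time: 9.5
ee_pos: [568.9, -233.5, 123.1]
tool_rot: [-128.2, 89.8, 123.9]
wrist_force: [-0.4, 0.2, -3.0]
width: 21.5
```

Run:
```python
from h import *
plan(568.8,-233.2,112,-18)
```

```text
pos [ 568.9 -233.5  123.1] psi -18.0 tilt 0.22 F [-0.4  0.2 -3. ] M [ 0.09 -0.03  0.01] w 21.5 t 9.5 q [ 25.  53. -12.  84.  14.  45. -10.]
move [11.1 -0.1 -0.2] turn 0.0
```

No contact force with the tips about 4 mm below the face, so I'll continue down.

{"method": "servo_tool", "body": {
  "increments": [
    [[1,0,0,0],[2,0,0,0],[4,0,0,0],[5,0,0,0],[6,0,0,0],[7,0,0,0],[8,0,0,0],[9,0,0,0],[10,0,0,0],[10,0,0,0]]
  ]
}}

```text
time: 10.5
ee_pos: [568.8, -233.5, 112.9]
tool_rot: [-127.4, 89.8, 124.7]
wrist_force: [-0.1, 0.3, -3.6]
width: 21.4
```

Run:
```python
from h import *
plan(568.8,-233.2,112,-18)
s=grab('scene','s6')
u,v=proj(s,np.array([568,-234,80.])); x,y=int(u-32),int(v-25); cv2.imwrite('pics/m6.png',cv2.resize(s['pixels'][y:y+50,x:x+64],(768,600),interpolation=cv2.INTER_CUBIC)); print(x,y)
```

```text
pos [ 568.8 -233.5  112.9] psi -18.0 tilt 0.22 F [-0.1  0.3 -3.6] M [-0.01  0.    0.06] w 21.4 t 10.5 q [ 25.  54. -12.  84.  14.  43. -10.]
move [ 0.9 -0.1 -0.3] turn 0.0
196 194
```

View pics/m6.png

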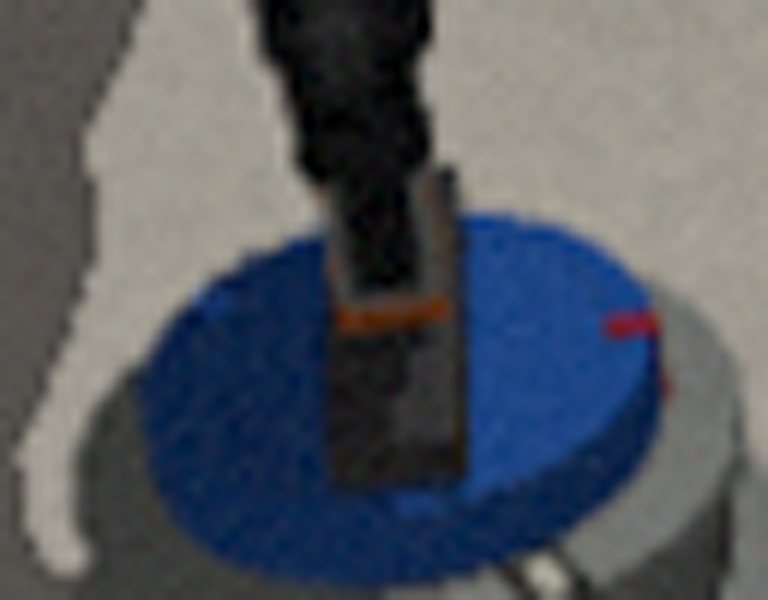

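The bar sits just above the ring, the prongs are in, and there is no reaction force. Now I'll turn clockwise.

{"method": "servo_tool", "body": {
  "increments": [
    [[0,0,0,2],[0,0,0,6],[0,0,0,10],[0,0,0,14],[0,0,0,18],[0,0,0,22],[0,0,0,26],[0,0,0,30],[0,0,0,33],[0,0,0,35]]
  ]
}}

```text
time: 11.55
ee_pos: [568.8, -234.0, 113.1]
tool_rot: [-85.0, 89.8, 131.9]
wrist_force: [0.3, -4.2, -4.4]
width: 21.8
```

Run:
```python
from h import *
plan(568.8,-233.2,112.9,-84)
```

```text
pos [ 568.8 -234.   113.1] psi -53.1 tilt 0.17 F [ 0.3 -4.2 -4.4] M [-0.95  0.    0.24] w 21.8 t 11.55 q [ 21.  54.  -2.  84.   3.  42. -36.]
move [ 0.2 -0.6 -0.4] turn 30.9
```

{"method": "servo_tool", "body": {
  "increments": [
    [[0,0,0,3],[0,0,0,6],[0,0,0,10],[0,0,0,14],[0,0,0,18],[0,0,0,22],[0,0,0,26],[0,0,0,29],[0,0,0,31],[0,0,0,31]]
  ]
}}

```text
time: 12.55
ee_pos: [568.7, -234.1, 113.1]
tool_rot: [-48.2, 89.8, 137.6]
wrist_force: [-1.7, -0.9, -2.3]
width: 21.3
```

Run:
```python
from h import *
plan(568.8,-233.2,112.9,-92)
```

```text
pos [ 568.7 -234.1  113.1] psi -84.2 tilt 0.17 F [-1.7 -0.9 -2.3] M [-0.39  0.38  0.04] w 21.3 t 12.55 q [ 17.  54.   6.  84.  -8.  42. -58.]
move [ 0.2 -0.9 -0.1] turn 7.8
```

{"method": "servo_tool", "body": {
  "increments": [
    [[0,0,0,1],[0,0,0,2],[0,0,0,3],[0,0,0,4],[0,0,0,5],[0,0,0,6],[0,0,0,6],[0,0,0,6],[0,0,0,6],[0,0,0,6]]
  ]
}}

```text
time: 13.55
ee_pos: [568.8, -233.8, 113.1]
tool_rot: [-48.0, 89.8, 131.8]
wrist_force: [-0.2, 1.0, -3.3]
width: 21.7
```

Run:
```python
from h import *
plan(568.8,-233.2,112.9,-96)
s=grab('scene','s7')
u,v=proj(s,np.array([568,-234,80.])); x,y=int(u-32),int(v-25); cv2.imwrite('pics/m7.png',cv2.resize(s['pixels'][y:y+50,x:x+64],(768,600),interpolation=cv2.INTER_CUBIC)); print(x,y)
```

```text
pos [ 568.8 -233.8  113.1] psi -90.2 tilt 0.19 F [-0.2  1.  -3.3] M [0.08 0.18 0.  ] w 21.7 t 13.55 q [ 16.  54.   8.  84. -10.  42. -63.]
move [ 0.2 -0.6  0. ] turn 5.8
196 194
```

View pics/m7.png

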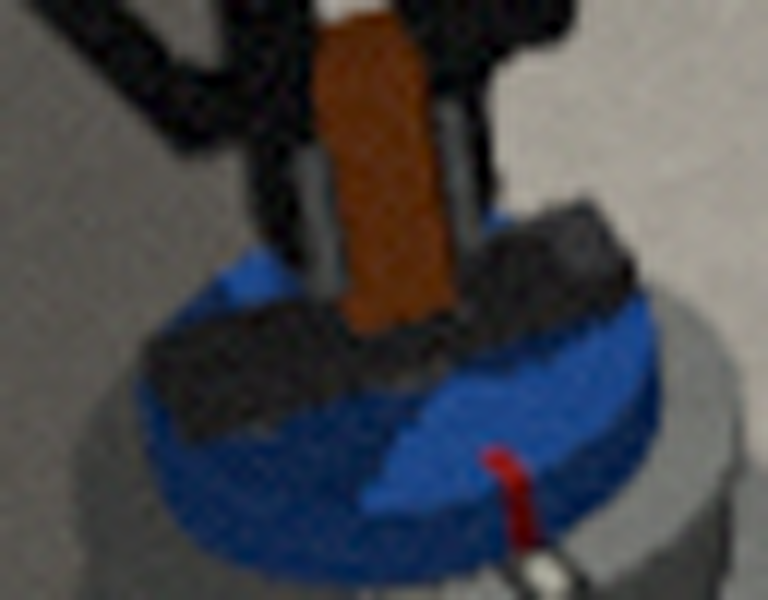

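The prongs are still seated. The red line at crop (500,465), running to (525,545), is nearly at the white line at (548,578). I'll compute the remaining angle.

Run:
```python
from h import *
s=load('s7'); c=np.array([568.8,-233.8])
hsv=cv2.cvtColor(s['pixels'],cv2.COLOR_BGR2HSV)
m=cv2.bitwise_or(cv2.inRange(hsv,(0,120,50),(6,255,255)),cv2.inRange(hsv,(165,90,50),(180,255,255))); ys,xs=np.nonzero(m); k=(xs>232)&(xs<245)&(ys>228); print(list(zip(xs[k],ys[k])))
f=lambda x,y:(196+(x+.5)/12-.5,194+(y+.5)/12-.5)
for n,p,z in(('rim in',(492,457),69),('rim out',(512,478),69),('side',(522,540),50),('white',(550,578),49)):
    q=onz(s,*f(*p),z)[:2]-c; print(n,q.round(1),np.degrees(np.arctan2(q[1],q[0])).round(1))
```

```text
[(np.int64(236), np.int64(232)), (np.int64(237), np.int64(232)), (np.int64(238), np.int64(232)), (np.int64(237), np.int64(233)), (np.int64(238), np.int64(233)), (np.int64(239), np.int64(233)), (np.int64(238), np.int64(234)), (np.int64(239), np.int64(234)), (np.int64(238), np.int64(235)), (np.int64(239), np.int64(235)), (np.int64(238), np.int64(236)), (np.int64(239), np.int64(236)), (np.int64(238), np.int64(237)), (np.int64(239), np.int64(237)), (np.int64(240), np.int64(237)), (np.int64(239), np.int64(238)), (np.int64(240), np.int64(238)), (np.int64(239), np.int64(239)), (np.int64(240), np.int64(239))]
rim in [44.9  2.4] 3.0
rim out [53.6  3.2] 3.4
side [50.1  4.4] 5.1
white [63.5  5. ] 4.5
```

The red line is within about 1° of the white line. I'll push a little more to confirm the stop by torque.

{"method": "servo_tool", "body": {
  "increments": [
    [[0,0,0,1],[0,0,0,2],[0,0,0,2.5],[0,0,0,3],[0,0,0,3.5],[0,0,0,4],[0,0,0,4],[0,0,0,4],[0,0,0,4],[0,0,0,4]]
  ]
}}

```text
time: 14.6
ee_pos: [569.0, -233.8, 113.1]
tool_rot: [-48.8, 89.8, 127.0]
wrist_force: [4.3, -2.6, -3.7]
width: 20.8
```

Run:
```python
from h import *
plan(568.8,-233.5,112.9,-88)
s=grab('scene','s8'); c=np.array([568.8,-233.8])
hsv=cv2.cvtColor(s['pixels'],cv2.COLOR_BGR2HSV)
m=cv2.bitwise_or(cv2.inRange(hsv,(0,120,50),(6,255,255)),cv2.inRange(hsv,(165,90,50),(180,255,255))); ys,xs=np.nonzero(m); k=(xs>228)&(xs<248)&(ys>228); print([(int(a),int(b)) for a,b in zip(xs[k],ys[k])])
```

```text
pos [ 569.  -233.8  113.1] psi -94.2 tilt 0.16 F [ 4.3 -2.6 -3.7] M [-0.52 -1.    1.89] w 20.8 t 14.6 q [ 15.  54.   9.  84. -11.  42. -66.]
move [ 0.2 -0.3  0.2] turn -6.2
[(236, 232), (237, 232), (238, 232), (237, 233), (238, 233), (239, 233), (238, 234), (239, 234), (238, 235), (239, 235), (238, 236), (239, 236), (238, 237), (239, 237), (240, 237), (238, 238), (239, 238), (240, 238), (239, 239)]
```

The moment is 1.9 N m and the red pixels did not move, so the ring is at its stop. I'll back off 5° within the hole play and lift out.

{"method": "servo_tool", "body": {
  "increments": [
    [[0,0,0,-2],[0,0,0,-4],[0,0,0,-5],[-3,0,0,-5],[-8,0,0,-5],[-15,0,0,-5],[-25,0,0,-5],[-37,0,0,-5],[-49,0,0,-5],[-58,0,0,-5]]
  ]
}}

```text
time: 15.65
ee_pos: [569.3, -234.1, 172.7]
tool_rot: [-70.4, 89.9, 110.4]
wrist_force: [-0.0, -0.3, -2.2]
width: 21.1
```

Run:
```python
from h import *
plan(521.4,130.8,182,27.5)
s=grab('scene','s9')
hsv=cv2.cvtColor(s['pixels'],cv2.COLOR_BGR2HSV)
m=cv2.bitwise_or(cv2.inRange(hsv,(0,120,50),(6,255,255)),cv2.inRange(hsv,(165,90,50),(180,255,255))); ys,xs=np.nonzero(m); k=(xs>228)&(xs<248)&(ys>228); print([(int(a),int(b)) for a,b in zip(xs[k],ys[k])])
u,v=proj(s,np.array([568,-234,110.])); x,y=int(u-32),int(v-25); cv2.imwrite('pics/m9.png',cv2.resize(s['pixels'][y:y+60,x:x+64],(640,600),interpolation=cv2.INTER_CUBIC)); print(x,y)
```

```text
pos [ 569.3 -234.1  172.7] psi -89.2 tilt 0.12 F [-0.  -0.3 -2.2] M [-0.01  0.   -0.03] w 21.1 t 15.65 q [ 15.  50.   8.  82.  -9.  49. -63.]
move [  -8.6 -365.5   42.8] turn -116.7
[(236, 232), (237, 232), (238, 232), (237, 233), (238, 233), (239, 233), (238, 234), (239, 234), (238, 235), (239, 235), (238, 236), (239, 236), (238, 237), (239, 237), (240, 237), (239, 238), (240, 238), (239, 239)]
194 184
```

View pics/m9.png

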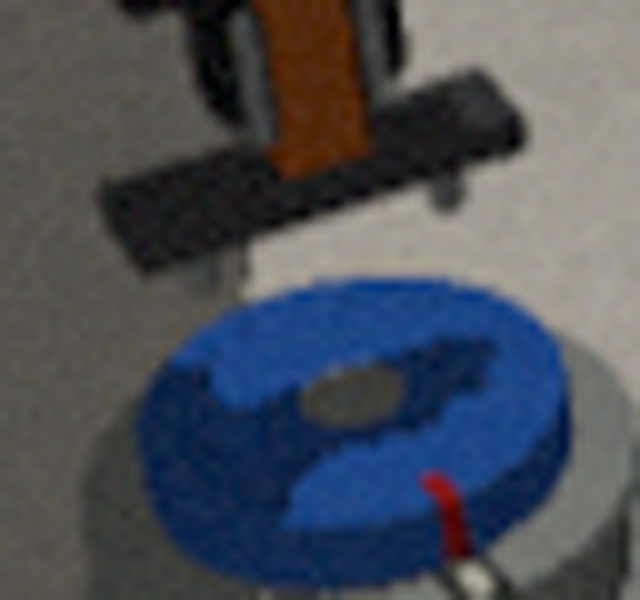

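The ring stays closed, with the red line at crop (440,490)–(460,550) meeting the white at (475,578). The spanner is held level with both prongs clear. Now back to the stand.

{"method": "servo_tool", "body": {
  "increments": [
    [[-1,-8,1,-4],[-3,-22,3,-10],[-4,-39,5,-16],[-5,-58,7,-22],[-6,-77,9,-28],[-7,-97,11,-34],[-8,-117,13,-40],[-9,-137,16,-46],[-9,-157,18,-52],[-9,-175,20,-58]]
  ]
}}

```text
time: 16.7
ee_pos: [547.0, -58.6, 183.1]
tool_rot: [-174.6, 89.9, 64.5]
wrist_force: [0.1, -0.5, -2.8]
width: 21.3
```

Run:
```python
from h import *
plan(521.4,130.8,182,27.5)
```

```text
pos [547.  -58.6 183.1] psi -30.9 tilt 0.09 F [ 0.1 -0.5 -2.8] M [ 0.01 -0.03 -0.  ] w 21.3 t 16.7 q [  6.  43.  -6.  95.   6.  42. -34.]
move [   1.4 -119.3 -149.3] turn -58.4
```

{"method": "servo_tool", "body": {
  "increments": [
    [[0,-12,-15,-6],[0,-25,-31,-12],[1,-38,-48,-19],[1,-52,-65,-26],[1,-65,-82,-33],[1,-78,-98,-40],[1,-91,-114,-46],[1,-103,-129,-52],[1,-113,-142,-56],[1,-119,-149,-58.5]]
  ]
}}

```text
time: 17.7
ee_pos: [521.4, 131.6, 182.4]
tool_rot: [128.0, 89.9, 65.7]
wrist_force: [0.3, 0.3, -2.6]
width: 21.6
```

Run:
```python
from h import *
plan(521.4,130.8,84,27.5)
s=grab('scene','s10')
u,v=proj(s,np.array([521,130,90.])); x,y=int(u-32),int(v-30); cv2.imwrite('pics/m10.png',cv2.resize(s['pixels'][y:y+60,x:x+64],(640,600),interpolation=cv2.INTER_CUBIC)); print(x,y)
```

```text
pos [521.4 131.6 182.4] psi 27.8 tilt 0.1 F [ 0.3  0.3 -2.6] M [-0.04  0.04  0.02] w 21.6 t 17.7 q [ -6.  44. -21.  98.  21.  43. -10.]
move [98.4 -0.5  0.8] turn 0.3
305 140
```

View pics/m10.png

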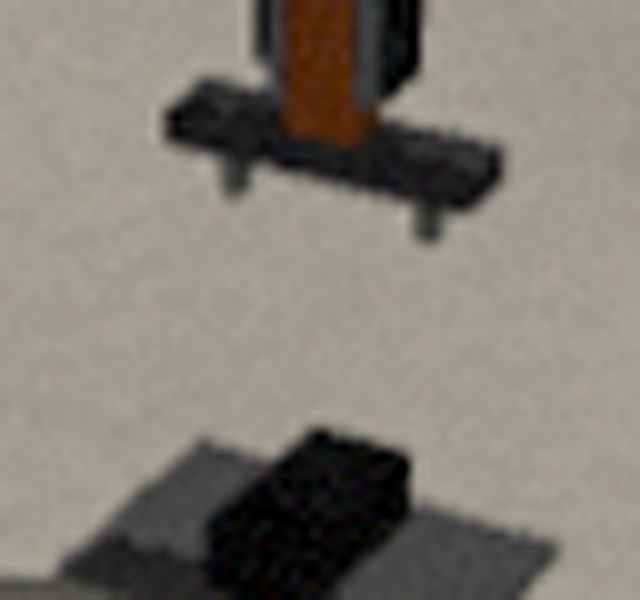

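Crop offset (305,140) at 10x. The saddle top face has corners at about (320,430), (410,460), (305,550) and (215,520). The prong tips are at (235,190) and (428,240). I'll check alignment by casting rays.

Run:
```python
from h import *
s=load('s10'); _,p,R,psi=pose()
o=lambda x,y,z: onz(s,305+(x+.5)/10-.5,140+(y+.5)/10-.5,z)[:2]
C=[o(*q,30) for q in((320,432),(410,462),(305,550),(215,520))]; print('saddle corners',np.round(C),'c',np.mean(C,0).round(1))
a=o(235,195,p[2]+2.5-62);b=o(428,243,p[2]+2.5-62); print('tips',a.round(1),b.round(1),'mid',((a+b)/2).round(1),'len',np.linalg.norm(b-a).round(1),'ang',np.degrees(np.arctan2(*(a-b)[::-1])).round(1))
a=o(205,440,6);b=o(555,545,6); print('stand edge',np.linalg.norm(b-a),np.degrees(np.arctan2(*(a-b)[::-1])).round(1))
```

```text
saddle corners [[496. 147.]
 [526. 160.]
 [551. 104.]
 [522.  90.]] c [524.  125.2]
tips [495.8 113.6] [551.9 144.5] mid [523.8 129.1] len 64.0 ang -151.2
stand edge 126.89808300430278 -152.9
```

{"method": "servo_tool", "body": {
  "increments": [
    [[6,-1,3,0.5],[18,-1,3,1],[31,-1,3,1],[44,-1,3,1],[57,-1,3,1],[69,-1,3,1],[80,-1,3,1],[89,-1,3,1],[96,-1,3,1],[99,-1,3,1]]
  ]
}}

```text
time: 18.75
ee_pos: [521.7, 129.6, 82.8]
tool_rot: [147.3, 89.9, 84.2]
wrist_force: [0.1, 0.2, -2.1]
width: 21.2
```

{"method": "servo_tool", "body": {
  "increments": [
    [[1,0,0,0],[2,0,0,0],[4,0,0,0],[5,0,0,0],[6,0,0,0],[7,0,0,0],[8,0,0,0],[9,0,0,0],[10,0,0,0],[10.5,0,0,0]]
  ]
}}

```text
time: 19.75
ee_pos: [521.7, 129.6, 72.2]
tool_rot: [149.1, 89.9, 86.0]
wrist_force: [-0.1, -0.5, -3.5]
width: 21.6
```

Run:
```python
from h import *
plan(521.4,128,71.5,27.5)
```

```text
pos [521.7 129.6  72.2] psi 26.9 tilt 0.12 F [-0.1 -0.5 -3.5] M [-0.01  0.03 -0.03] w 21.6 t 19.75 q [ -9.  53. -15. 102.  26.  28. -15.]
move [ 0.7 -0.9  1.3] turn -0.6
```

{"method": "servo_tool", "body": {
  "increments": [
    [[0.3,0,0,0],[0.6,0,0,0],[0.8,0,0,0],[1,0,0,0],[1.2,0,0,0],[1.2,0,0,0],[1.2,0,0,0],[1.2,0,0,0],[1.2,0,0,0],[1.2,0,0,0]]
  ]
}}

```text
time: 20.75
ee_pos: [521.7, 129.6, 71.4]
tool_rot: [140.5, 89.9, 77.4]
wrist_force: [-1.7, -1.9, 8.8]
width: 21.1
```

{"method": "servo_tool", "body": {
  "increments": [
    [[0,0,0,0],[0,0,0,0],[0,0,0,0],[0,0,0,0],[0,0,0,0],[0,0,0,0],[0,0,0,0],[0,0,0,0],[0,0,0,0],[0,0,0,0]]
  ],
  "claw": 80
}}

```text
time: 21.75
ee_pos: [521.7, 129.6, 71.4]
tool_rot: [138.5, 89.9, 75.4]
wrist_force: [0.1, -0.2, 0.2]
width: 79.9
```

{"method": "servo_tool", "body": {
  "increments": [
    [[-5,0,0,0],[-15,0,0,0],[-27,0,0,0],[-40,0,0,0],[-55,0,0,0],[-72,0,0,0],[-90,0,0,0],[-105,0,0,0],[-117,0,0,0],[-120,0,0,0]]
  ]
}}

```text
time: 22.75
ee_pos: [522.0, 129.5, 193.1]
tool_rot: [110.7, 89.8, 47.6]
wrist_force: [0.0, -0.4, -0.5]
width: 80.2
```

Run:
```python
from h import *
plan(521.4,128,190,27.5)
s=grab('scene','s11'); o=load('scene0')
def crop(f,x,y): return cv2.resize(f['pixels'][y:y+60,x:x+64],(384,360),interpolation=cv2.INTER_CUBIC)
cv2.imwrite('pics/m11.png',np.vstack([np.hstack([crop(s,305,140)]),]) if 0 else np.hstack([crop(s,305,150),crop(s,196,194)]))
m=bigcomp(s,(3,150,60),(18,255,255),(320,150,40,50)); ys,xs=np.nonzero(m); print(xs.min(),xs.max(),ys.min(),ys.max(),xs.mean(),ys.mean())
```

```text
pos [522.  129.5 193.1] psi 26.9 tilt 0.21 F [ 0.  -0.4 -0.5] M [ 0.    0.04 -0.07] w 80.2 t 22.75 q [ -6.  43. -21.  97.  21.  44. -10.]
move [ 3.1 -1.2  1. ] turn -0.6
332 341 166 186 336.6046511627907 175.91860465116278
```

View pics/m11.png

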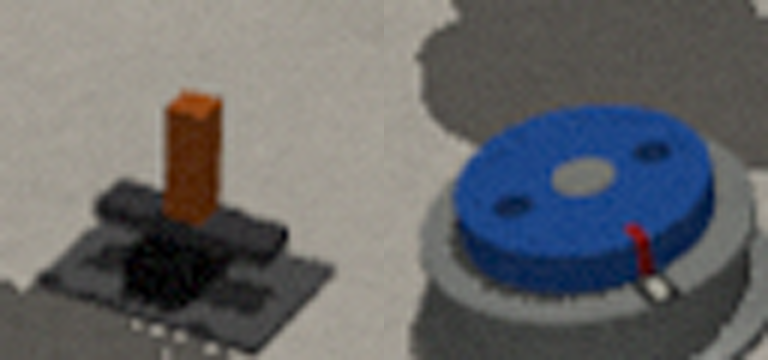

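The spanner stands upright astride the saddle, with the grip at crop (193,155). The ring is closed, red line at crop (640,250) to white line at (655,288). The gripper is clear at z = 193, so I'm handing in.

```bash
python3 -c "
from h import *
hand_in()"
```

```text
the job is handed in; nothing more can be done
```

The polishing pot is closed, the spanner is back on its stand, and I handed the job in at about 23 s of the 48 s allowed.

- **Prongs in:** Both prongs went about 14 mm into the ring's holes with no contact force before I started turning.
- **Ring home:** I turned it clockwise until the torque rose to 1.9 N m. The red line stopped moving, within about 1° of the white line, and stayed there when I lifted the spanner out.
- **Spanner parked:** The last picture shows it upright astride the saddle. Its centre is about 4 mm from the saddle centre by camera estimate, against the 30 mm allowed.
- **Gripper clear:** It is open at z = 193 mm with near-zero wrist force.
- **Other bench items:** Nothing on the path touched them, but I did not re-measure their positions.

Two checks disagreed slightly. The two cameras differed by 2–4 mm on the ring centre. The crossbar also looked about 3° off the tool's angle, so I corrected for that before inserting the prongs.

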